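Third hand: hold a new quartz movement against the back of a desk clock

TASK

I am about to fit the new black quartz movement to this wooden desk clock: take it from the bench, put its brass shaft through the hole from the back of the clock panel, hanger up and square, until the rubber washer is flat against the wood. Then be my third hand: press it against the panel with a steady 10 newtons or so (at least 5, at most 15, and never shove it), keep that up for three seconds, and finish while still holding and pressing it there so that I can run the nut on from the front. Leave the old movement, the oil bottle, the tool block and the dish of hands where they are.

Things in the scene. Friction and masses are not known exactly. Their poses are not given: they have to be found in the camera images.
- movement: New quartz movement, loose, about 85 g: black plastic box 20 mm deep (x), 56 wide (y), 56 high (z), standing upright on the bench; grip it across its 56 mm width. Origin: centre of its underside. +z: up, to a thin brass wire hanger 8 mm above the top. +x: front, with washer and shaft, pointing away from the robot within 25 degrees of world +x. Its back has a white setting wheel
- washer (a point): Centre of the front face of the black rubber washer (22 mm diameter, 2.5 mm thick) round the shaft on the movement's front: 12.5 mm ahead of the middle of the box, 28 mm above its underside. Axes as the movement's
- shaft_tip (a point): Tip of the movement's brass shaft, 29 mm ahead of the washer's front face. From the washer the shaft is 8 mm in diameter for 16 mm, tapers over 4 mm to 5 mm and then on to about 3 mm at the tip. Axes as the movement's
- clock: Wooden desk clock, fixed and rigid, its back to the robot: upright panel 8 mm thick, 120 wide, top edge 137 mm above the bench (44 above the hole), on a plinth 70 mm deep, 150 wide, top at 33 mm. Origin: on the bench under the middle of the panel. +z up; +x out of the front with brass hour marks, within 20 degrees of world +x. The person with the nut is on the +x side
- hole (a point): Centre of the 12 mm through hole in the panel, on the panel's back face, 93 mm above the bench, 4 mm to -x of the clock's origin; axes as the clock's. The shaft goes in along +x
- board_edge (a point): Middle of the back (robot side) edge of the 15 mm thick plywood board, 120 by 230 mm, on which the clock is clamped against an aluminium stop strip; 60 mm to -x of the clock's origin, at the board's top. Two low toggle clamps with red handles, up to 53 mm high, stand at the plinth's ends, 63 to 127 mm to either side of the middle; axes as the clock's
- old_movement: Bystander, loose, 80 g: the old movement, a yellowed white plastic box 56 by 56 mm lying on its back with a short brass shaft pointing up, 46 mm high in all. Origin: centre of its underside
- oil_bottle: Bystander, loose: small amber oil bottle with a red cap, 24 mm diameter, 55 mm high. Origin: centre of its underside
- tool_block: Bystander, loose, 0.45 kg: stepped light-wood block 60 by 110 mm, 46 mm high, with five small screwdrivers standing in it up to 111 mm high. Origin: centre of its underside
- dish: Bystander, loose: shallow round steel dish, 82 mm across and 13 mm high, with the clock's hands and brass nut in it. Origin: centre of its underside
Not all that is in view belongs to the job. Several things have the shape of the movement; the one meant has the colours described above.

How it is judged:
By the outcome, as a careful person would: the job done as asked, in the order asked, and still so for the second after the job is handed in, while the arm keeps its last pose, push and grip.
It also fails if it takes over 64 s, if anything falls off the work surface, if the arm or the gripper's body presses on something with over 40 N, if the wrist force passes 120 N, or if a joint passes its speed limit or range.

ROBOT

A 6-joint arm with a two-finger parallel gripper is mounted at the origin on the work surface. World frame = base frame: x ahead of the robot, y to its left, z up, the work surface at z = 0. Lengths are in mm, angles in rad, forces in N, time in s.
With the tool pointing down it reaches from about 325 to 900 mm from the base axis. Payload 6.1 kg.
Tool frame: the origin (TCP) lies midway between the tips of the shut fingers; the grasp point (between the pads) lies 19 mm behind it; z points along the fingers, y is the line along which they close (so a half turn about z gives the same grasp; the last joint's range is limited). The gripper opens to 85 mm and grips with 20 to 120 N. Pads are 22 mm wide; open, the fingers measure 114 mm over their backs; the gripper's body (76 mm by 85 mm) begins 54 mm behind the grasp point. The pads swing forward as they close: fully open they stand 13 mm farther back than shut.
Start: joints at [-1.226, 0.22, 1.526, -0, 1.395, -0.126], TCP at [283.492, -556.999, 231.3] pointing down, gripper open.
Joint ranges: [-2.98, 2.98], [-0.91, 2.08], [0.09, 2.57], [-1.24, 4.39], [0.2, 2.65], [-2.68, 2.68]. Speed limits (rad/s): [2.57, 2.57, 3.01, 3.14, 3.14, 3.14].

INTERFACE

Orientations are given as [roll, pitch, yaw] about the fixed x, y, z axes, in that order (R = Rz(yaw) Ry(pitch) Rx(roll)).
In Python, from cell import bot, imaging gives the robot as it stands. Calls block until the motion is done:
- bot.reach(position, orientation): joint-space move of the TCP to a pose.
- bot.line_to(position, attitude=None, v=150, until_force=None): straight line of the TCP; attitude=None keeps the orientation; v is the mean speed in mm/s. With until_force (N) it stops when the force on the tool has changed by that much, and returns True; else False.
- bot.movej(angles): joint-space move.
- bot.let_go() and bot.close_gripper(): open the fingers fully, or close them until they stop; the grip force is fixed at half the most.
- bot.sleep(seconds).
- bot.solve_ik(position, orientation): joint angles nearest the present ones, or None.
- bot.sense(): the state.
- imaging.capture(name): name is "scene" or "top" or "wrist"; returns (picture, depth): 480x640x3 uint8, blue, green, red; 480x640 float32, mm along the optical axis (not along the pixel's ray), 0 where there is no reading.
- imaging.camera_info(name): a dict with "camera_matrix" (3x3 intrinsics, pixels), "camera_from_world" (4x4, takes a point from world to camera coordinates). Camera axes: x right, y up, looking along -z (the intrinsics and any distortion apply to the point x, -y, -z); pixel columns grow to the right and rows downward; lengths in mm; the calibration is good to about 2 mm. The wrist camera is an equidistant fisheye: a pixel r from the principal point sees the ray r / f radians off the axis. A picture is of the moment at which its call begins: read the wrist's pose just before it. camera_info takes no time and is no camera call; for the wrist camera it gives the pose at the moment of the call.
A pose or a line that the arm cannot do raises bot.Unreachable and nothing moves.
- bot.close_job(): hands the job in; it is judged then, once.
The state is a dict: "time_s": time; "joint_positions": joint angles; "joint_velocities": joint speeds; "joint_torque": joint torques, N m; "position": TCP position; "tool_rot": TCP orientation; "contact_force": force on the tool from outside, world axes, zero at the start; "moment": the same for the moment, N m; "opening": finger opening in mm; "finger_force": force on a finger pad.
Only numpy, scipy, OpenCV 4.12 (cv2) and the standard library are available. Lean on these libraries where they do the work, as an engineer would, in place of code of your own. Each camera call takes 0.05 s, during which the arm holds its last target. There are 200 camera calls.

## Working session

There is one attempt and no reset: what is moved stays moved. The work goes in short steps, each a Python script; the robot and the scene stay as the last script left them, time stands still between calls to the robot, and variables do not carry over. Pictures are saved under pics/ and viewed, at most 10 in all, crops included, and the job is handed in when it is done.

```bash
ls; mkdir -p pics; python3 - <<'E'
from cell import bot, imaging
import cv2, numpy as np
for n in ("scene","top"):
    im,d=imaging.capture(n); cv2.imwrite(f"pics/{n}0.png",im); np.save(f"{n}0.npy",d)
    c=imaging.camera_info(n); print(n,c)
print(bot.sense())
E
```

```text
pics
scene {'camera_matrix': array([[506.19862891,   0.        , 315.91604002],
       [  0.        , 506.19862891, 244.32533178],
       [  0.        ,   0.        ,   1.        ]]), 'camera_from_world': array([[-8.83110938e-01,  4.68962800e-01, -1.37463967e-02,
         5.10753353e+02],
       [-3.48887002e-01, -6.36840980e-01,  6.87540127e-01,
         1.62705911e+02],
       [ 3.13676474e-01,  6.11970146e-01,  7.26016260e-01,
        -1.33603235e+03],
       [ 0.00000000e+00,  0.00000000e+00,  0.00000000e+00,
         1.00000000e+00]])}
top {'camera_matrix': array([[517.97784978,   0.        , 308.54643689],
       [  0.        , 517.97784978, 243.05740584],
       [  0.        ,   0.        ,   1.        ]]), 'camera_from_world': array([[-5.24772019e-02, -9.98621842e-01, -7.48223268e-04,
         5.10005531e+00],
       [ 9.78338346e-01, -5.15615288e-02,  2.00488129e-01,
        -5.88640042e+02],
       [-2.00250404e-01,  9.78904049e-03,  9.79695846e-01,
        -1.01164486e+03],
       [ 0.00000000e+00,  0.00000000e+00,  0.00000000e+00,
         1.00000000e+00]])}
{'time_s': 0.1, 'joint_positions': array([-1.22609835e+00,  2.21166612e-01,  1.52749133e+00, -1.01914569e-05,
        1.39468998e+00, -1.26079101e-01]), 'joint_velocities': array([ 2.14665722e-03,  1.83941498e-04, -3.16738079e-03, -5.03336287e-04,
        1.32469717e-05, -7.06297501e-04]), 'joint_torque': array([ 1.84467528e-03, -4.98243141e+01, -3.90547192e+01, -1.15636008e-04,
        5.64037822e-03, -2.16446688e-05]), 'position': array([ 283.30830176, -556.49555034,  230.2994851 ]), 'tool_rot': array([-3.13985005e+00, -2.10766572e-04,  4.70778685e-01]), 'contact_force': array([-0.20227412, -0.43664922, -0.40625183]), 'moment': array([-0.04627263, -0.02377761, -0.04763107]), 'finger_force': 0.0, 'opening': 85.22233243003093}
```

View pics/scene0.png

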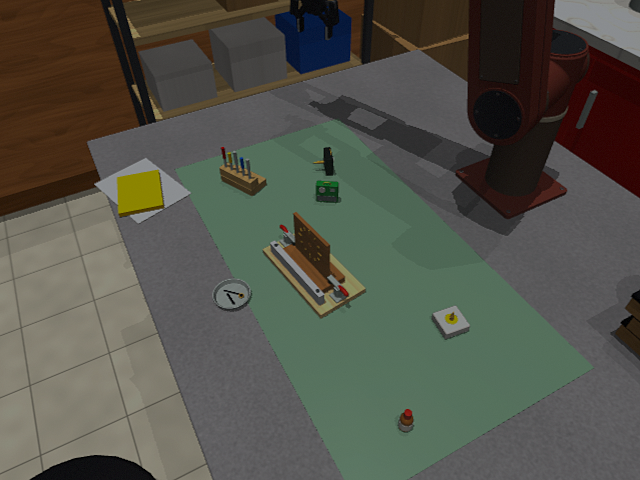

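View pics/top0.png

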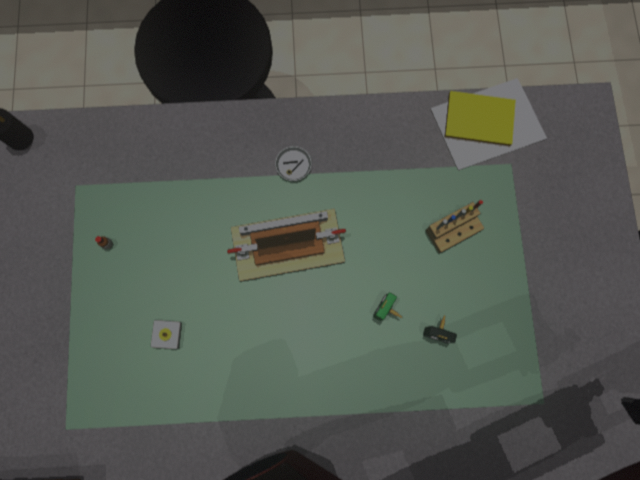

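The top view shows two boxes with a shaft: the black one at (440,334), scene (327,160), and the green one at (387,307), scene (327,190). The white one at (166,335) is the old movement lying on its back. Black with a brass shaft and hanger fits the description. Next I'll measure and enlarge it to confirm.

```bash
cat > h.py <<'E'
import numpy as np, cv2
from cell import bot, imaging
def cloud(d,c):
    """HxWx3 world points from a depth image of a pinhole camera"""
    K=c["camera_matrix"]; T=np.linalg.inv(c["camera_from_world"])
    v,u=np.mgrid[0:480,0:640]
    p=np.stack([(u-K[0,2])/K[0,0]*d,-(v-K[1,2])/K[1,1]*d,-d],-1)
    return p@T[:3,:3].T+T[:3,3]
def rect(xy):
    (cx,cy),wh,a=cv2.minAreaRect(xy.astype(np.float32)); return np.round([cx,cy,*wh,a],1)
def proj_wrist(P,c):
    """pixels of world points in the fisheye wrist camera"""
    P=np.atleast_2d(P); T=c["camera_from_world"]; q=P@T[:3,:3].T+T[:3,3]; q=q*[1,-1,-1]
    r=np.linalg.norm(q[:,:2],axis=1); th=np.arctan2(r,q[:,2]); K=c["camera_matrix"]
    return np.c_[K[0,2]+K[0,0]*th*q[:,0]/r, K[1,2]+K[1,1]*th*q[:,1]/r]
def ray_wrist(px,c):
    """origin and world rays of wrist pixels"""
    px=np.atleast_2d(px).astype(float); K=c["camera_matrix"]; T=np.linalg.inv(c["camera_from_world"])
    d=(px-K[:2,2])/[K[0,0],K[1,1]]; th=np.linalg.norm(d,axis=1,keepdims=True)+1e-9
    v=np.c_[np.sin(th)*d/th,np.cos(th)]*[1,-1,-1]
    return T[:3,3], v@T[:3,:3].T
def on_plane(px,c,z):
    o,v=ray_wrist(px,c); return o+v*((z-o[2])/v[:,2])[:,None]
E
python3 - <<'E'
from h import *
for n in ("top","scene"):
    im=cv2.imread(f"pics/{n}0.png"); d=np.load(f"{n}0.npy"); P=cloud(d,imaging.camera_info(n)); z=P[...,2]
    boxes={"top":dict(mov=(415,310,470,350),green=(365,285,410,325),clock=(225,200,355,285),old=(145,315,190,355),tool=(420,195,490,255)),
           "scene":dict(mov=(305,140,345,180),clock=(255,205,370,320))}[n]
    for k,(a,b,c,e) in boxes.items():
        p=P[b:e,a:c].reshape(-1,3); p=p[d[b:e,a:c].ravel()>0]
        print(n,k,"zmax",np.round(np.percentile(p[:,2],[50,99,100]),1))
        lo,hi={"mov":(45,60),"green":(45,60),"clock":(115,145),"old":(10,50),"tool":(20,120)}[k]
        s=p[(p[:,2]>lo)&(p[:,2]<hi)]; print("  ",len(s),rect(s[:,:2]) if len(s)>3 else "", s.mean(0).round(1))
    a,b,c,e=boxes["mov"]; m=cv2.resize(im[b-10:e+10,a-10:c+10],(390,300),interpolation=cv2.INTER_CUBIC)
    a,b,c,e=boxes["clock"]; q=cv2.resize(im[b:e,a:c],(390,300),interpolation=cv2.INTER_CUBIC)
    cv2.imwrite(f"pics/{n}_c.png",np.hstack([m,q]))
cv2.imwrite("pics/crops.png",np.vstack([cv2.imread("pics/top_c.png"),cv2.imread("pics/scene_c.png")]))
print(imaging.camera_info("wrist"))
E
```

```text
top mov zmax [ 1.3 59.  66.8]
   297 [ 387.5 -283.2   56.4   22.6   69.7] [ 388.1 -282.5   54.8]
top green zmax [ 1.2 59.3 65.2]
   280 [ 451.8 -174.7   22.5   56.1   55. ] [ 451. -175.   55.]
top clock zmax [ 12.5 137.1 140.9]
   409 [597.4  20.4  10.3 119.8   7.3] [596.1  20.4 132.7]
top old zmax [ 2.9 27.8 45.8]
   764 [418.8 280.3  57.4  55.8  82.8] [418.5 279.   22.2]
top tool zmax [  2.2 104.7 113.4]
   1397 [ 612.  -343.5   60.1  111.6   25.3] [ 612.1 -339.4   42.9]
scene mov zmax [-0.2 56.1 61.6]
   117 [ 393.4 -281.5   62.4   20.3   68.9] [ 395.7 -277.7   53.3]
scene clock zmax [  1.  135.1 139.2]
   426 [601.8  22.5  11.8 121.8   7.7] [602.5  26.6 129.7]
{'camera_matrix': array([[371.64829954,   0.        , 322.79625923],
       [  0.        , 371.64829954, 238.36961665],
       [  0.        ,   0.        ,   1.        ]]), 'camera_from_world': array([[ 4.53253249e-01, -8.91379205e-01, -2.14596382e-03,
        -6.24550605e+02],
       [ 8.43841201e-01,  4.29854104e-01, -3.21181377e-01,
         4.10607733e+01],
       [ 2.87216852e-01,  1.43765650e-01,  9.47015268e-01,
        -3.81815155e+02],
       [ 0.00000000e+00,  0.00000000e+00,  0.00000000e+00,
         1.00000000e+00]])}
```

View pics/crops.png

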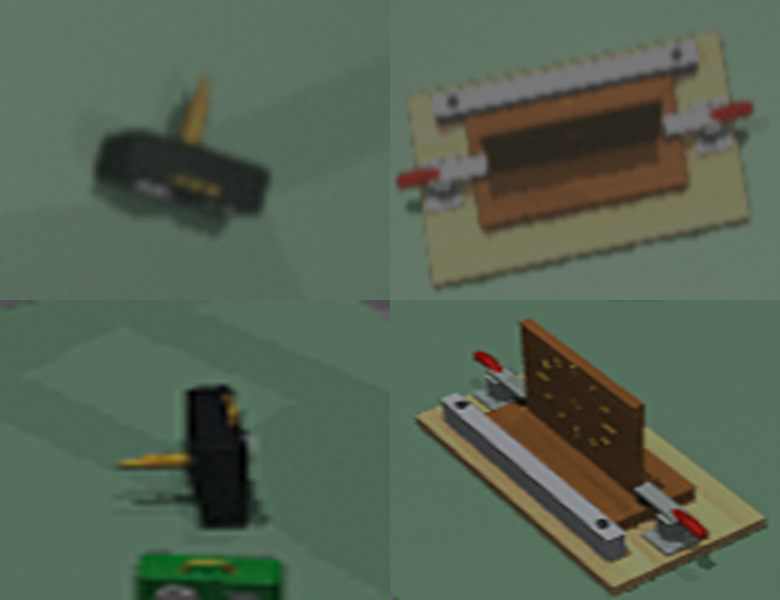

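The crops confirm it: the black box with the brass shaft pointing ahead, and the hanger and white wheel at its back, is the new movement, at about (388,-283) with yaw -20°. The clock is at about (598,21) with yaw 7°. I'll move over the movement and refine from close by.

```bash
cat >> h.py <<'E'
def wcloud(d,c):
    v,u=np.mgrid[0:480,0:640]; o,r=ray_wrist(np.c_[u.ravel(),v.ravel()],c)
    fwd=-np.linalg.inv(c["camera_from_world"])[:3,2]
    P=o+r*(d.ravel()/(r@fwd))[:,None]; return P.reshape(480,640,3)
def shot(name):
    c=imaging.camera_info("wrist"); im,d=imaging.capture("wrist"); cv2.imwrite(f"pics/{name}.png",im); P=wcloud(d,c); P[d<=0]=np.nan
    np.savez(name,P=P,**c); return im,P,c
E
python3 - <<'E'
from h import *
from scipy.spatial.transform import Rotation as R
s=bot.sense(); T=np.linalg.inv(imaging.camera_info("wrist")["camera_from_world"])
print("cam in tool",R.from_euler('xyz',s["tool_rot"]).inv().apply(T[:3,3]-s["position"]), "look",R.from_euler('xyz',s["tool_rot"]).inv().apply(-T[:3,2]))
for y in (-.354,-.354+np.pi): print(y,bot.solve_ik([388,-283,160],[np.pi,0,y]))
for y in (.127,.127+np.pi): print(y,bot.solve_ik([560,16,80],[np.pi,0,y]))
bot.reach([388,-283,170],[np.pi,0,-.354])
print(bot.sense()["time_s"])
im,P,c=shot("w1")
m=(P[...,2]>48)&(P[...,2]<60)&(np.hypot(P[...,0]-388,P[...,1]+283)<45)&(im.max(2)<80)
print(m.sum(),rect(P[m][:,:2]),np.nanmedian(P[m][:,2]), P[m].mean(0))
E
```

```text
cam in tool [  83.47505079    0.67414582 -143.11679077] look [-3.21380943e-01 -4.99620997e-04  9.46949861e-01]
-0.354 [-7.94581024e-01 -6.56674749e-02  1.96818422e+00 -4.44089210e-16
  1.23907591e+00  1.13021530e+00]
2.787592653589793 [-0.79458102 -0.06566747  1.96818422  0.          1.23907591 -2.01137735]
0.127 [-1.12200635e-01  2.26344645e-01  1.82208445e+00 -4.44089210e-16
  1.09316356e+00  1.33159569e+00]
3.268592653589793 [-0.11220064  0.22634465  1.82208445  0.          1.09316356 -1.80999696]
1.25
1965 [ 391.2 -283.    55.3   19.7   69.2] 56.30229833619239 [ 392.51942788 -283.58824694   55.92515945]
```

View pics/w1.png

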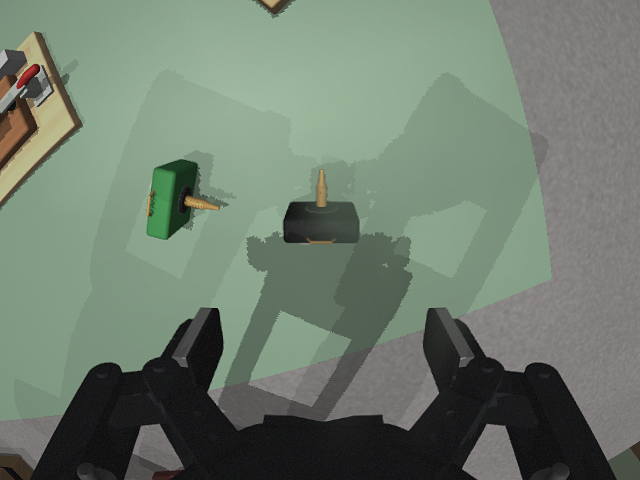

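The wrist view shows the black box centred at (320,222) with its shaft pointing up the image, the camera being on the tool's forward side. The green decoy is at (172,200), clear of the fingers. Now I'll grasp it.

```bash
python3 - <<'E'
from h import *
y=-.361; o=[np.pi,0,y]
bot.line_to([390.5,-283.2,80],o,v=120)
bot.line_to([390.5,-283.2,8],v=60)
s=bot.sense(); print(s["time_s"],s["position"],s["tool_rot"],s["contact_force"])
bot.close_gripper()
s=bot.sense(); print(s["time_s"],s["position"],s["tool_rot"],s["contact_force"],s["opening"],s["finger_force"])
bot.line_to([390.5,-283.2,120],v=60)
s=bot.sense(); print(s["time_s"],s["position"],s["tool_rot"],s["contact_force"],s["opening"],s["finger_force"])
im,P,c=shot("w2")
E
```

```text
3.55 [ 390.83057556 -283.49760589    8.43728522] [ 3.14122434e+00 -8.07121974e-04 -3.60953489e-01] [-0.47574757  0.1650014   0.69869993]
3.9333 [ 390.87370263 -283.584122      8.50314808] [ 3.14114861e+00 -9.92068910e-04 -3.61006240e-01] [-0.03790903  0.74499018  2.96170232] 55.38004914641012 63.59368443489075
5.95 [ 390.30264981 -283.00913342  119.60653933] [-3.14128003e+00  6.70344265e-04 -3.61009145e-01] [ 0.23737107  0.86058047 -0.43998722] 55.15612676154126 63.4342360496521
```

View pics/w2.png

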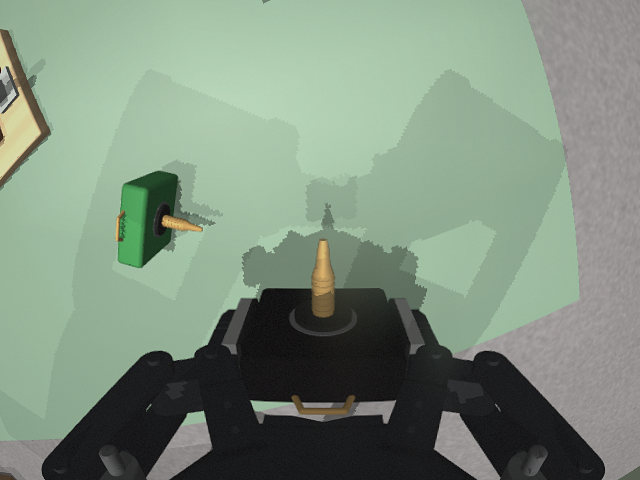

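The movement is held square and the shaft tip is at about (323,242). I'll carry it to a stand-off behind the clock and measure the panel from there.

```bash
python3 - <<'E'
from h import *
bot.line_to([390.5,-283.2,200],v=150)
yaw=np.radians(7.4); u=np.array([np.cos(yaw),np.sin(yaw)])
p=np.array([598,21])-105*u
bot.reach([*p,200],[np.pi,0,yaw])
s=bot.sense(); print(s["time_s"],s["position"],s["tool_rot"],s["opening"])
im,P,c=shot("w3")
z=P[...,2]; m=(z>133)&(z<142)&(np.hypot(P[...,0]-598,P[...,1]-21)<80)
print(m.sum(),rect(P[m][:,:2]),P[m].mean(0))
T,d=imaging.capture("top"); Q=cloud(d,imaging.camera_info("top")); m=(Q[...,2]>115)&(Q[...,2]<145)&(np.hypot(Q[...,0]-598,Q[...,1]-21)<65)
print("top",rect(Q[m][:,:2]))
E
```

```text
7.8583 [493.65668092   6.69298314 199.55972397] [3.14124829e+00 8.45423427e-04 1.28202699e-01] 55.43602965324717
3231 [600.1  21.4   9.5 120.4   7.5] [599.61001273  20.60688806 137.43634351]
top [0. 0. 0. 0. 0.]
```

View pics/w3.png

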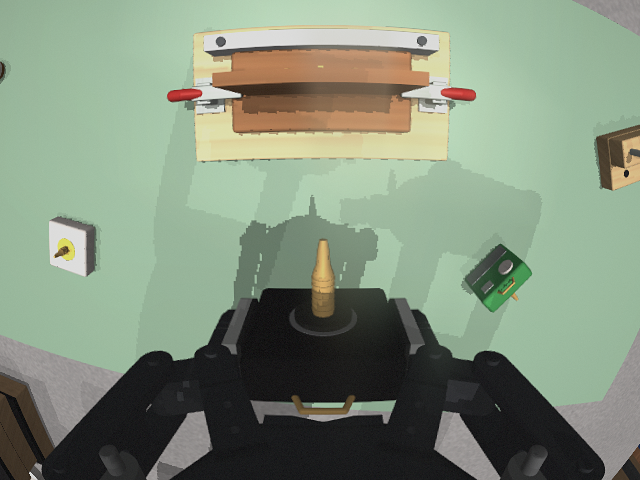

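The view shows the panel's top edge across columns 212–428 near row 80, and the shaft tip at (322,242). I'll compare the two in this same image, so the camera's calibration error cancels.

```bash
python3 - <<'E'
from h import *
from scipy.spatial.transform import Rotation as R
s=bot.sense(); im=cv2.imread("pics/w3.png"); f=np.load("w3.npz"); P=f["P"]; c=dict(camera_matrix=f["camera_matrix"],camera_from_world=f["camera_from_world"])
yaw=s["tool_rot"][2]; u=np.array([np.cos(yaw),np.sin(yaw)]); w=np.array([-u[1],u[0]]); t=s["position"]
loc=lambda p:np.c_[(p[:,:2]-t[:2])@u,(p[:,:2]-t[:2])@w]
hsv=cv2.cvtColor(im,cv2.COLOR_BGR2HSV)
b=((hsv[...,0]>8)&(hsv[...,0]<28)&(hsv[...,1]>90)&(hsv[...,2]>60)); b[:225]=0; b[325:]=0; b[:,:290]=0; b[:,355:]=0
for r in (242,250,260,275,290,305):
    x=np.where(b[r])[0]; mid=[[ (x.min()+x.max())/2, r]]
    print(r,x.min(),x.max(),"fwd,lat",loc(on_plane(mid,c,t[2]+19.5)).round(2), "depth z", (P[r,int(mid[0][0]),2]-t[2]).round(1))
# silver/black box side edges: front top edge
z=P[...,2]; m=(z>133)&(z<142)&(np.hypot(P[...,0]-598,P[...,1]-21)<80)
q=loc(P[m]); print("panel fwd",np.percentile(q[:,0],[0.5,50,99.5]).round(1),"lat",q[:,1].min().round(1),q[:,1].max().round(1))
k=np.abs(q[:,1])<50; bins=np.round(q[k,1]/5)
pts=np.array([[5*i,q[k,0][bins==i].min(),q[k,0][bins==i].max()] for i in np.unique(bins)])
print("edge slopes deg",[np.degrees(np.polyfit(pts[:,0],pts[:,j],1)[0]).round(2) for j in (1,2)],[np.polyfit(pts[:,0],pts[:,j],1)[1].round(2) for j in (1,2)])
# colour-based ends of the panel top, as rays onto z=137
for r in (74,78,82):
    row=hsv[r]; x=np.where(m[r])[0]; print(r,x.min(),x.max(),loc(on_plane([[x.min(),r],[x.max(),r]],c,137)).round(1).tolist())
# plinth top / board back edge by depth
for lo,hi,nm in ((30,36,"plinth"),(12,18,"board")):
    mm=(z>lo)&(z<hi)&(np.hypot(P[...,0]-598,P[...,1]-21)<140); mm[170:]=0
    print(nm,cv2.minAreaRect(loc(P[mm]).astype(np.float32)), np.nanmedian(z[mm]))
E
```

```text
242 319 326 fwd,lat [[40.36  0.33]] depth z 22.1
250 317 328 fwd,lat [[37.36  0.33]] depth z 21.8
260 317 329 fwd,lat [[33.53  0.15]] depth z 22.7
275 312 333 fwd,lat [[27.63  0.32]] depth z 23.8
290 312 333 fwd,lat [[21.51  0.32]] depth z 24.4
305 312 333 fwd,lat [[15.14  0.32]] depth z 22.9
panel fwd [102.7 106.7 111.2] lat -58.7 61.8
edge slopes deg [np.float64(-0.15), np.float64(-0.4)] [np.float64(102.82), np.float64(111.05)]
74 212 429 [[109.9, 61.7], [109.8, -58.5]]
78 212 428 [[107.6, 61.7], [107.4, -57.9]]
82 213 428 [[105.3, 61.2], [105.2, -58.0]]
plinth ((106.9677505493164, 4.432090759277344), (70.9554214477539, 193.4618377685547), 0.14092516899108887) 33.41200548215306
board ((106.92204284667969, 1.9327011108398438), (119.85211181640625, 230.5888671875), 0.03833678737282753) 15.494180255305508
```

```bash
cat >> h.py <<'E'
YAW=0.131; U=np.array([np.cos(YAW),np.sin(YAW)]); W=np.array([-U[1],U[0]])
_a=0.1282; HOLE=np.array([493.657,6.693])+102.9*np.array([np.cos(_a),np.sin(_a)])+1.75*np.array([-np.sin(_a),np.cos(_a)])
def at(d,dl=0,z=73.5): return [*(HOLE-(d+12)*U+(dl-0.32)*W),z]
def rep(tag=""):
    s=bot.sense(); p=HOLE-s["position"][:2]; f=s["contact_force"]
    print(tag,"t%.2f gap %.2f lat %.2f z %.2f"%(s["time_s"],p@U-12,-p@W+.32,s["position"][2]),"rot",(s["tool_rot"]-[np.sign(s["tool_rot"][0])*np.pi,0,YAW]).round(4),
      "F fwd %.2f lat %.2f z %.2f"%(f[:2]@U,f[:2]@W,f[2]),"M",s["moment"].round(2),"open %.2f"%s["opening"]); return s
E
python3 - <<'E'
from h import *
o=[np.pi,0,YAW]
bot.line_to(at(75,z=200),o,v=80); bot.line_to(at(75),v=100); rep("down")
bot.line_to(at(36),v=60); bot.sleep(.3); s=rep("pre")
im,P,c=shot("w4"); t=s["position"]
z=P[...,2]; m=(z>133)&(z<142)&(np.hypot(P[...,0]-598,P[...,1]-21)<80)
q=np.c_[(P[m][:,:2]-t[:2])@U,(P[m][:,:2]-t[:2])@W]; print("panel fwd",np.percentile(q[:,0],[.5,50,99.5]).round(1),"lat",q[:,1].min(),q[:,1].max())
k=np.abs(q[:,1])<50; b=np.round(q[k,1]/5); pts=np.array([[5*i,q[k,0][b==i].min(),q[k,0][b==i].max()] for i in np.unique(b)])
print([np.degrees(np.polyfit(pts[:,0],pts[:,j],1)[0]).round(2) for j in (1,2)])
E
```

```text
down t9.72 gap 74.34 lat -0.17 z 74.27 rot [-0.0004 -0.0014 -0.    ] F fwd -0.16 lat -0.52 z -0.99 M [0.03 0.03 0.03] open 55.21
pre t10.82 gap 36.15 lat 0.00 z 73.57 rot [-0.     -0.0001 -0.0001] F fwd 0.78 lat 0.18 z -0.86 M [-0.02 -0.06 -0.04] open 55.41
panel fwd [-9.5 51.8 56.9] lat -62.374071485915884 61.370150795481614
[np.float64(3.8), np.float64(0.07)]
```

View pics/w4.png

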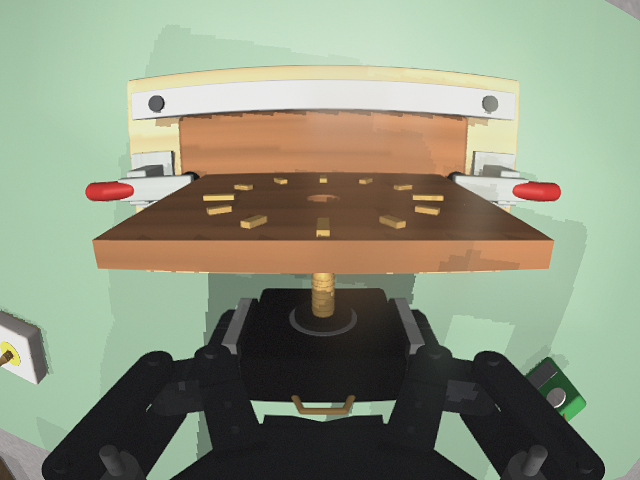

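The shaft at column 323, the front hole at (323,197) and the panel's ends at columns 93 and 553 all share the same centre line. Now I'll insert.

```bash
python3 - <<'E'
from h import *
rep("start"); print(bot.line_to(at(15),v=25,until_force=4)); rep("in")
s=bot.sense()
if HOLE@U-s["position"][:2]@U-12<17:
    print(bot.line_to(at(4),v=15,until_force=4)); rep("near")
    print(bot.line_to(at(-4),v=6,until_force=4)); rep("contact"); bot.sleep(.3); rep("settled")
E
```

```text
start t10.87 gap 36.10 lat -0.02 z 73.60 rot [-0.     -0.0001 -0.0001] F fwd -0.86 lat -0.07 z -0.84 M [-0.06 -0.04  0.03] open 55.17
False
in t11.86 gap 15.19 lat 0.04 z 73.37 rot [0.0001 0.0003 0.    ] F fwd 0.24 lat -0.56 z 0.24 M [-0.   -0.03 -0.01] open 55.19
False
near t12.74 gap 4.11 lat 0.05 z 73.40 rot [0.0001 0.0002 0.    ] F fwd 0.17 lat -0.06 z -1.31 M [ 0.03  0.01 -0.02] open 55.28
True
contact t13.27 gap 3.52 lat 0.06 z 73.08 rot [0.0002 0.0025 0.0001] F fwd -1.23 lat -0.52 z 3.36 M [0.   0.12 0.04] open 55.89
settled t13.57 gap 4.24 lat 0.21 z 72.40 rot [0.0006 0.0039 0.    ] F fwd -2.36 lat -1.00 z 4.10 M [-0.01  0.17  0.02] open 55.37
```

```bash
python3 - <<'E'
from h import *
rep(); bot.sleep(.2); s=rep(); print(s["joint_torque"].round(1))
im,P,c=shot("w5")
sc,d=imaging.capture("scene"); cv2.imwrite("pics/s5.png",sc)
a=cv2.resize(im[120:450,60:600],(800,489)); b=cv2.resize(sc[170:300,240:400],None,fx=2.2,fy=2.2,interpolation=cv2.INTER_CUBIC)
v=np.zeros((600,800,3),np.uint8); v[:489]=a; v[600-286:600,:352]=b; cv2.imwrite("pics/v5.png",v)
E
```

```text
t13.57 gap 4.24 lat 0.21 z 72.40 rot [0.0006 0.0039 0.    ] F fwd -2.36 lat -1.00 z 4.10 M [-0.01  0.17  0.02] open 55.37
 t13.77 gap 4.25 lat 0.22 z 72.34 rot [0.0005 0.0039 0.    ] F fwd -2.06 lat -1.37 z 4.31 M [-0.06  0.22 -0.02] open 55.69
[  0.4 -45.1 -33.    0.2  -0.6   0. ]
```

View pics/v5.png

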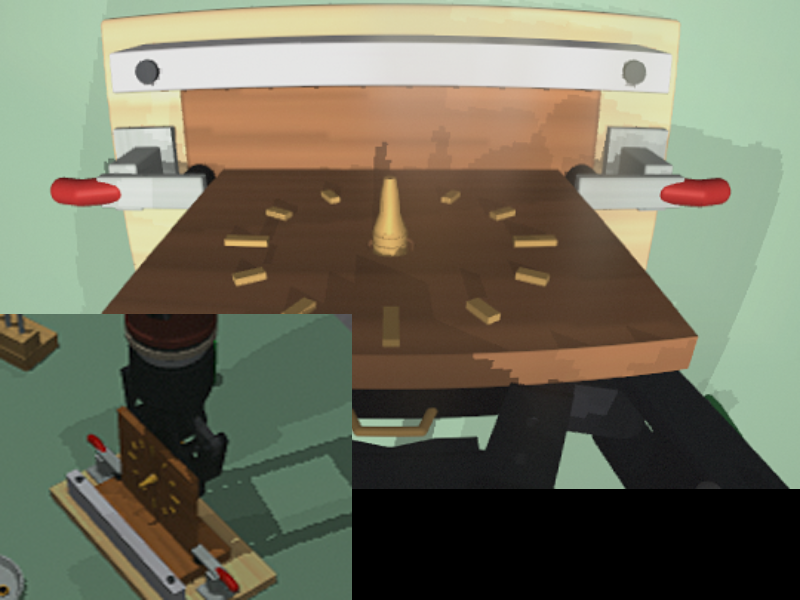

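The shaft is through the hole. Some upward force (4 N) appeared early, so I'll find the hole's vertical play by touching gently both ways, then centre.

```bash
python3 - <<'E'
from h import *
o=[np.pi,0,YAW]
bot.line_to(at(6),o,v=20); bot.sleep(.3); rep("back")
for z in (74.5,75.5,76.5):
    h=bot.line_to(at(6,z=z),o,v=5,until_force=3); bot.sleep(.2); s=rep(f"z{z} {h}")
    if h: break
bot.line_to(at(6),o,v=10); bot.sleep(.2); rep("mid")
for z in (72.5,71.5,70.5):
    h=bot.line_to(at(6,z=z),o,v=5,until_force=3); bot.sleep(.2); rep(f"z{z} {h}")
    if h: break
bot.line_to(at(6),o,v=10); bot.sleep(.2); rep("mid")
E
```

```text
back t14.43 gap 6.06 lat 0.05 z 73.33 rot [ 0.0001  0.0002 -0.    ] F fwd -0.13 lat 0.37 z -0.92 M [ 0.02 -0.02 -0.01] open 55.65
z74.5 False t14.97 gap 5.98 lat 0.01 z 74.50 rot [ 0. -0. -0.] F fwd 0.36 lat -0.25 z -0.25 M [-0.   -0.01 -0.03] open 55.66
z75.5 False t15.53 gap 5.99 lat 0.01 z 75.48 rot [ 0. -0.  0.] F fwd 0.66 lat 1.12 z -1.20 M [-0.02  0.03  0.  ] open 55.42
z76.5 True t15.93 gap 7.38 lat 0.33 z 74.35 rot [0.0007 0.003  0.    ] F fwd -0.33 lat -0.51 z -1.10 M [-0.01  0.03 -0.01] open 55.23
mid t16.44 gap 6.01 lat 0.01 z 73.49 rot [-0.      0.0001  0.    ] F fwd 1.23 lat -0.48 z -0.39 M [ 0.02 -0.01 -0.02] open 55.50
z72.5 False t16.99 gap 5.98 lat -0.01 z 72.52 rot [-0.     -0.0001 -0.    ] F fwd 0.24 lat -0.37 z -1.56 M [-0.04  0.06  0.05] open 55.60
z71.5 False t17.54 gap 5.93 lat -0.02 z 71.55 rot [-0.     -0.0001 -0.    ] F fwd 0.23 lat 0.48 z 0.31 M [-0.04 -0.09 -0.03] open 55.36
z70.5 True t17.95 gap 5.93 lat 0.00 z 71.26 rot [-0.     -0.0001  0.    ] F fwd -0.55 lat 1.42 z 5.54 M [ 0.02 -0.05  0.01] open 55.42
mid t18.62 gap 6.17 lat 0.06 z 73.28 rot [0.0001 0.0004 0.0001] F fwd -0.07 lat -0.79 z -0.19 M [-0.02  0.02  0.01] open 55.37
```

Play is 71.3 to about 75.9, so z=73.5 is central. The early reading was probably the washer touching while the arm dropped slightly after its force stop. I'll approach in small position steps instead, with averaged forces.

```bash
cat >> h.py <<'E'
def avg(n=8):
    """mean force (fwd, lat, z), moment and pose over n readings 20 ms apart"""
    A=[]
    for _ in range(n):
        bot.sleep(.02); s=bot.sense(); f=s["contact_force"]; p=HOLE-s["position"][:2]
        A.append([f[:2]@U,f[:2]@W,f[2],*s["moment"],p@U-12,-p@W+.32,s["position"][2],s["tool_rot"][1],s["time_s"]])
    A=np.array(A); m=A.mean(0); m[-1]=A[-1,-1]; return m
np.set_printoptions(suppress=True,precision=3,linewidth=160)
E
python3 - <<'E'
from h import *
o=[np.pi,0,YAW]
bot.line_to(at(5),o,v=10); bot.sleep(.2); b=avg(); print("base",b)
for g in np.arange(4.6,1.9,-.3):
    bot.line_to(at(g),o,v=5); a=avg(); print("%.1f"%g,(a[:3]-b[:3]),(a[3:6]-b[3:6]),a[6:])
    if np.linalg.norm((a-b)[:3])>4: break
E
```

```text
base [-0.427 -0.089 -0.774 -0.008  0.018 -0.006  5.013  0.001 73.495  0.    19.208]
4.6 [ 0.395  0.233 -0.278] [ 0.006 -0.03   0.01 ] [ 4.588 -0.003 73.51  -0.    19.592]
4.3 [ 0.469 -0.132  0.191] [ 0.017 -0.013 -0.004] [ 4.299  0.003 73.494  0.    19.975]
4.0 [ 0.259  0.017 -0.134] [ 0.01  -0.006  0.022] [ 3.997 -0.    73.49   0.    20.358]
3.7 [0.165 0.154 0.017] [ 0.016 -0.015  0.003] [ 3.701 -0.004 73.5    0.    20.742]
3.4 [-0.003 -0.054  0.232] [0.009 0.012 0.021] [ 3.43   0.002 73.494  0.    21.125]
3.1 [-0.857  0.154  0.557] [ 0.     0.117 -0.002] [ 3.205  0.014 73.471  0.    21.508]
2.8 [-2.329  0.34   1.983] [-0.037  0.283 -0.005] [ 3.003  0.021 73.445  0.    21.892]
2.5 [-4.579  0.073  2.831] [-0.059  0.499 -0.021] [ 2.805  0.016 73.434  0.001 22.275]
```

Contact starts at 3.4 on my gauge. Before pressing, I'll check from the stand-off depth data that the washer leads, and not the finger pads.

```bash
python3 - <<'E'
from h import *
t=np.array([493.657,6.693,199.56]); y=.1282; u=np.array([np.cos(y),np.sin(y)]); w=np.array([-u[1],u[0]])
f=np.load("w3.npz"); P=f["P"]-t; L=np.stack([P[...,:2]@u,P[...,:2]@w,P[...,2]],-1)
def face(nm,m):
    q=L[m]; print(nm,len(q),"fwd med %.2f"%np.median(q[:,0]),"pct",np.percentile(q[:,0],[2,25,75,98]).round(2),"z",np.percentile(q[:,2],[2,98]).round(1))
X,Y,Z=L[...,0],L[...,1],L[...,2]; ok=(X>-20)&(X<25)
for lo,hi in ((0,8),(8,15),(15,22),(22,30),(30,38),(38,44)):
    face(f"box front z{lo}-{hi}",ok&(np.abs(Y)>14)&(np.abs(Y)<24)&(Z>lo)&(Z<hi))
face("washer",ok&(X>5)&(np.hypot(Y,Z-19.5)<10.5)&(np.hypot(Y,Z-19.5)>6))
face("boxtop",ok&(np.abs(Y)<24)&(Z>45)&(Z<51))
for sgn in (1,-1):
  for lo,hi in ((0,10),(10,20),(20,30),(30,40),(40,55),(55,75)):
    m=ok&(sgn*Y>30)&(sgn*Y<45)&(Z>lo)&(Z<hi)
    if m.sum()>5: face(f"pad {sgn} z{lo}",m)
# image rows along columns through the pad and box
v=slice(285,405,6); print("col 322:",[(r,*L[r,345].round(1)) for r in range(285,405,10)]); print("pad col 240:",[(r,*L[r,240].round(1)) for r in range(290,380,8)])
E
```

```text
box front z0-8 405 fwd med 9.97 pct [ 9.39  9.8  10.17 10.62] z [0.2 7.9]
box front z8-15 414 fwd med 10.11 pct [ 9.36  9.86 10.35 10.78] z [ 8.1 14.9]
box front z15-22 453 fwd med 10.01 pct [ 9.35  9.74 10.23 10.65] z [15.1 21.9]
box front z22-30 596 fwd med 10.14 pct [ 9.41  9.9  10.38 10.8 ] z [22.2 29.9]
box front z30-38 707 fwd med 10.09 pct [ 9.34  9.83 10.32 10.85] z [30.2 37.8]
box front z38-44 605 fwd med 10.09 pct [ 9.39  9.77 10.37 10.89] z [38.1 43.8]
washer 687 fwd med 12.53 pct [11.71 12.3  12.81 13.28] z [12.  29.5]
boxtop 6520 fwd med 2.92 pct [-7.84 -2.23  7.58 10.33] z [45.4 49.1]
pad 1 z0 18 fwd med 11.95 pct [11.41 11.85 12.13 12.52] z [8.3 9.9]
pad 1 z10 251 fwd med 10.95 pct [ 7.37  7.92 11.91 12.53] z [10.4 19.8]
pad 1 z20 311 fwd med 8.38 pct [ 7.22  7.89 11.95 12.44] z [20.2 29.8]
pad 1 z30 303 fwd med 11.55 pct [ 7.57  8.11 12.19 12.7 ] z [30.2 39.7]
pad 1 z40 881 fwd med 12.86 pct [ 7.48 11.79 13.42 15.05] z [41.1 54.8]
pad 1 z55 1238 fwd med 7.90 pct [-5.22  1.85 13.02 18.11] z [55.3 73. ]
pad -1 z0 18 fwd med 11.96 pct [11.58 11.84 12.09 12.31] z [8.4 9.7
[... 1150 characters left out ...]
oat64(86.1), np.float64(-198.4)), (298, np.float64(12.5), np.float64(33.8), np.float64(9.9)), (306, np.float64(12.2), np.float64(32.6), np.float64(16.0)), (314, np.float64(12.1), np.float64(31.3), np.float64(22.0)), (322, np.float64(11.6), np.float64(30.4), np.float64(27.2)), (330, np.float64(12.0), np.float64(29.1), np.float64(33.2)), (338, np.float64(11.2), np.float64(28.4), np.float64(37.1)), (346, np.float64(10.7), np.float64(27.7), np.float64(41.2)), (354, np.float64(8.1), np.float64(27.8), np.float64(42.3)), (362, np.float64(7.1), np.float64(27.3), np.float64(45.5)), (370, np.float64(0.3), np.float64(28.8), np.float64(41.5)), (378, np.float64(17.0), np.float64(22.3), np.float64(65.4))]
```

```bash
python3 - <<'E'
from h import *
t=np.array([493.657,6.693,199.56]); y=.1282; u=np.array([np.cos(y),np.sin(y)]); w=np.array([-u[1],u[0]])
f=np.load("w3.npz"); P=f["P"]-t; L=np.stack([P[...,:2]@u,P[...,:2]@w,P[...,2]],-1)
X,Y,Z=L[...,0],L[...,1],L[...,2]
print("z-bin: n, fwd p90 p98, |lat| of p98 pts")
for z in range(5,110,5):
    m=(X>-30)&(X<50)&(np.abs(Y)>26.5)&(np.abs(Y)<65)&(Z>=z)&(Z<z+5)
    if m.sum()<8: continue
    x=X[m]; k=x>np.percentile(x,90); print(z,m.sum(),np.percentile(x,[50,90,98]).round(1),"lat",np.percentile(np.abs(Y[m][k]),[5,50,95]).round(0))
m=(np.abs(Y)<26)&(Z>52)&(Z<110)&(X>-45)&(X<50)
for z in range(55,110,5):
    k=m&(Z>=z)&(Z<z+5)
    if k.sum()>5: print("centre",z,k.sum(),np.percentile(X[k],[50,98]).round(1))
im=cv2.imread("pics/w3.png"); cv2.imwrite("pics/w3c.png",cv2.resize(im[270:480,30:610],(800,290)))
E
```

```text
z-bin: n, fwd p90 p98, |lat| of p98 pts
5 105 [11.5 12.2 12.5] lat [29. 31. 34.]
10 344 [11.6 12.2 12.5] lat [28. 31. 34.]
15 423 [10.9 12.2 12.4] lat [28. 31. 34.]
20 467 [10.4 12.2 12.5] lat [28. 30. 34.]
25 499 [11.3 12.3 12.6] lat [28. 29. 33.]
30 566 [10.7 12.3 12.7] lat [28. 31. 33.]
35 466 [11.7 12.4 12.7] lat [28. 30. 33.]
40 737 [ 9.8 12.5 13.1] lat [29. 35. 38.]
45 861 [12.5 14.2 14.9] lat [33. 35. 38.]
50 1674 [12.9 14.1 14.9] lat [33. 36. 54.]
55 3902 [ 8.1 13.5 14.7] lat [29. 52. 56.]
60 3398 [ 3.8 13.3 13.8] lat [28. 50. 59.]
65 1821 [12.2 13.6 17.7] lat [27. 32. 59.]
70 2052 [12.9 18.1 18.6] lat [27. 29. 32.]
75 2632 [12.2 17.8 18.6] lat [27. 28. 30.]
80 2638 [10.8 13.8 18.4] lat [27. 28. 62.]
85 1952 [12.4 13.7 14.2] lat [52. 58. 63.]
90 2628 [12.3 13.6 14.1] lat [51. 57. 64.]
95 3046 [11.9 13.6 14.2] lat [50. 58. 64.]
100 1372 [13.4 15.  15.7] lat [59. 61. 63.]
105 402 [13.4 14.6 15.3] lat [58. 60. 63.]
centre 55 278 [-5.1 13.3]
centre 60 25 [13.3 16.4]
centre 65 255 [17.9 18.8]
centre 70 1068 [17.6 18.9]
centre 75 2349 [12.2 18.8]
centre 80 3136 [12.8 19. ]
centre 85 3305 [16.6 19. ]
centre 90 3049 [13.1 21.1]
centre 95 2539 [20.5 21.8]
centre 100 593 [20.8 22. ]
```

The depth profile settles it: in the tool frame the finger links, 45–60 mm above the TCP, reach forward to 14–15 mm. The washer is at only 12.5, so the links touched the panel before the washer did. I'll back out, set the movement down behind the clock, and regrasp 6 mm farther back and 3 mm higher so the washer leads.

```bash
python3 - <<'E'
from h import *
o=[np.pi,0,YAW]
bot.line_to(at(8),o,v=20); bot.line_to(at(60),o,v=80); rep("out")
bot.line_to(at(130),o,v=150); bot.line_to(at(130,z=25),v=80); bot.line_to(at(130,z=8.7),v=20); bot.sleep(.15); rep("set")
bot.let_go(); bot.line_to(at(136,z=11.5),v=20); bot.sleep(.25); rep("regrasp pose")
bot.close_gripper(); bot.sleep(.1); rep("closed")
bot.line_to(at(136,z=76.5),o,v=60); bot.sleep(.25); s=rep("lift")
im,P,c=shot("w6"); t=s["position"]; Q=P-t; X=Q[...,:2]@U; Y=Q[...,:2]@W; Z=Q[...,2]
print("washer fwd",np.median(X[(X>10)&(X<24)&(np.hypot(Y,Z-16.5)<10.5)&(np.hypot(Y,Z-16.5)>6)]),"box front",[np.median(X[(X>8)&(X<24)&(abs(Y)>14)&(abs(Y)<24)&(Z>a)&(Z<a+10)]).round(2) for a in (0,10,20,30)], "top z",np.median(Z[(X>0)&(X<12)&(abs(Y)<20)&(Z>38)&(Z<50)]))
hsv=cv2.cvtColor(im,cv2.COLOR_BGR2HSV); b=((hsv[...,0]>8)&(hsv[...,0]<28)&(hsv[...,1]>90)&(hsv[...,2]>60)); b[:,:290]=0; b[:,355:]=0
for r in (235,245,260,275,290):
    x=np.where(b[r])[0]
    if len(x): p=on_plane([[(x.min()+x.max())/2,r]],c,t[2]+16.5)[0]-t; print(r,x.min(),x.max(),"fwd %.2f lat %.2f"%(p[:2]@U,p[:2]@W))
E
```

```text
out t23.50 gap 59.42 lat -0.14 z 73.86 rot [-0.    -0.001 -0.   ] F fwd -0.68 lat 0.30 z -1.58 M [-0.03 -0.06  0.  ] open 55.51
set t25.99 gap 129.93 lat -0.01 z 8.72 rot [-0. -0. -0.] F fwd -0.07 lat 0.07 z -1.31 M [-0.05 -0.    0.02] open 55.88
regrasp pose t27.13 gap 135.95 lat 0.01 z 11.50 rot [ 0. -0. -0.] F fwd 0.28 lat 0.11 z -0.41 M [-0.02  0.03  0.06] open 85.52
closed t27.62 gap 135.70 lat -0.08 z 11.70 rot [-0.    -0.001 -0.   ] F fwd 0.54 lat -0.44 z 1.19 M [-0.   -0.02  0.  ] open 55.09
lift t29.10 gap 136.21 lat 0.06 z 76.19 rot [ 0.     0.001 -0.   ] F fwd 0.45 lat 0.17 z -1.19 M [ 0.01  0.03 -0.04] open 55.49
washer fwd 18.576980588947603 box front [np.float64(16.04), np.float64(16.04), np.float64(16.11), np.float64(16.12)] top z 44.900014645341315
235 317 328 fwd 41.95 lat -0.21
245 316 329 fwd 38.13 lat -0.21
260 312 333 fwd 32.28 lat -0.20
275 312 333 fwd 26.22 lat -0.20
290 312 333 fwd 19.94 lat -0.19
```

View pics/w6.png

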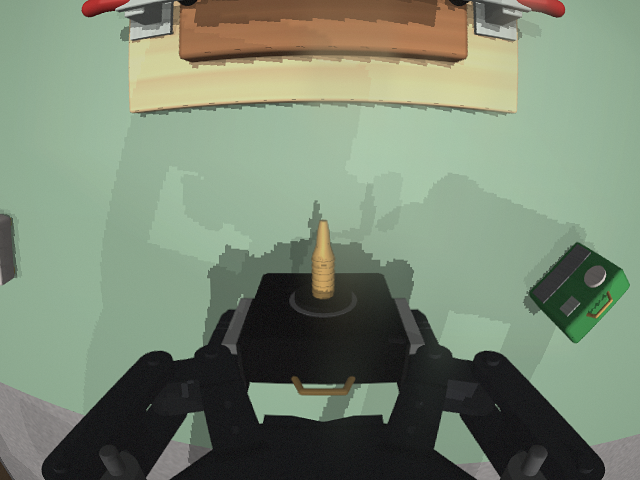

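The movement is held squarely, with the washer now at 18.6 mm and leading the links by about 3.5 mm, and the shaft is still on column 322. Re-inserting now, then pressing in small steps.

```bash
python3 - <<'E'
from h import *
o=[np.pi,0,YAW]; Z=76.6
bot.line_to(at(46,z=Z),o,v=150); bot.sleep(.2); rep("pre")
if not bot.line_to(at(12,z=Z),o,v=30,until_force=5):
    bot.sleep(.2); b=avg(12); np.save("base.npy",b); print("base",b)
    for g in np.arange(11,4,-.3):
        bot.line_to(at(g,z=Z),o,v=6); a=avg(5); d=a-b
        if g>9.9 or abs(d[0])>.8: print("%.1f"%g,d[:3],d[3:6],a[6:])
        if np.linalg.norm(d[:3])>5: break
else: rep("early")
E
```

```text
pre t30.10 gap 46.78 lat 0.04 z 76.52 rot [ 0.     0.001 -0.   ] F fwd -0.44 lat -0.11 z -1.57 M [-0.02  0.01 -0.  ] open 55.10
base [ 0.095 -0.206 -0.971  0.004  0.016 -0.005 12.035 -0.008 76.645 -0.    31.783]
11.0 [-0.025 -0.014 -0.023] [ 0.005 -0.004  0.007] [10.97  -0.005 76.598 -0.    32.183]
10.7 [-0.347  0.297 -0.589] [-0.007 -0.002  0.003] [10.697  0.004 76.601  0.    32.517]
10.4 [-0.738  0.172  0.636] [-0.021 -0.019 -0.003] [10.39   0.003 76.597 -0.    32.85 ]
10.1 [-0.176  0.321  0.124] [-0.001 -0.037  0.019] [10.084 -0.004 76.599 -0.    33.183]
6.2 [-0.992  0.432  0.691] [-0.029  0.152 -0.004] [ 6.374  0.012 76.541  0.    37.517]
5.9 [-4.007 -0.188  2.354] [-0.108  0.583  0.015] [ 6.378  0.023 76.465  0.001 37.85 ]
5.6 [-5.832  0.276  2.809] [-0.154  0.807 -0.033] [ 6.38   0.026 76.396  0.002 38.183]
```

The washer meets the panel at 6.38 on the gauge, where it was expected, and it is rigid from there. Now I'll raise the push to 10 N and hold.

```bash
python3 - <<'E'
from h import *
o=[np.pi,0,YAW]; b=np.load("base.npy"); g=5.6; Z=76.7
for i in range(8):
    a=avg(8); d=a-b; F=-d[0]; print("%.2f"%g,d[:3],d[3:6],a[6:])
    if abs(F-10)<.6: break
    g-=np.clip((10-F)/9,-.2,.2); bot.line_to(at(g,z=Z),o,v=4)
for i in range(9):
    bot.sleep(.2); a=avg(8); print("hold",(a-b)[:3],a[6:])
rep(); np.save("g.npy",[g,Z])
im,P,c=shot("w7")
sc,d=imaging.capture("scene"); cv2.imwrite("pics/v7.png",np.vstack([cv2.resize(im[130:350,120:520],(560,308)),cv2.resize(sc[200:300,250:410],(448,280),interpolation=cv2.INTER_CUBIC)[:, :].copy() if 0 else cv2.copyMakeBorder(cv2.resize(sc[200:300,250:410],(448,280),interpolation=cv2.INTER_CUBIC),0,0,0,112,cv2.BORDER_CONSTANT)]))
E
```

```text
5.60 [-5.795  0.12   2.784] [-0.144  0.805 -0.018] [ 6.374  0.034 76.392  0.002 38.317]
5.40 [-6.335 -0.021  3.58 ] [-0.158  0.888 -0.009] [ 6.379  0.028 76.402  0.002 38.7  ]
5.20 [-7.19  -0.351  3.981] [-0.19   0.984 -0.019] [ 6.377  0.041 76.383  0.003 39.083]
5.00 [-8.065 -0.076  4.32 ] [-0.234  1.091 -0.028] [ 6.39   0.043 76.344  0.003 39.467]
4.80 [-8.657 -0.42   4.702] [-0.219  1.19  -0.032] [ 6.397  0.048 76.294  0.004 39.85 ]
4.65 [-9.109 -0.343  5.154] [-0.262  1.287 -0.018] [ 6.393  0.06  76.263  0.004 40.233]
4.55 [-9.699 -0.321  5.213] [-0.249  1.346 -0.007] [ 6.4    0.061 76.259  0.004 40.617]
hold [-9.575 -0.606  5.356] [ 6.402  0.053 76.261  0.004 40.95 ]
hold [-9.561 -0.123  5.518] [ 6.408  0.049 76.258  0.004 41.283]
hold [-9.382 -0.496  5.394] [ 6.402  0.051 76.264  0.004 41.617]
hold [-9.149 -0.216  4.98 ] [ 6.396  0.056 76.264  0.004 41.95 ]
hold [-9.574 -0.19   5.312] [ 6.4    0.049 76.259  0.004 42.283]
hold [-9.588 -0.391  5.079] [ 6.403  0.053 76.259  0.004 42.617]
hold [-9.941 -0.104  5.247] [ 6.399  0.054 76.26   0.004 42.95 ]
hold [-9.711 -0.088  5.577] [ 6.405  0.05  76.258  0.004 43.283]
hold [-9.778 -0.051  5.311] [ 6.397  0.053 76.26   0.004 43.617]
 t43.62 gap 6.39 lat 0.06 z 76.25 rot [0.    0.004 0.   ] F fwd -10.08 lat 0.13 z 4.00 M [-0.23  1.38 -0.01] open 55.14
```

View pics/v7.png

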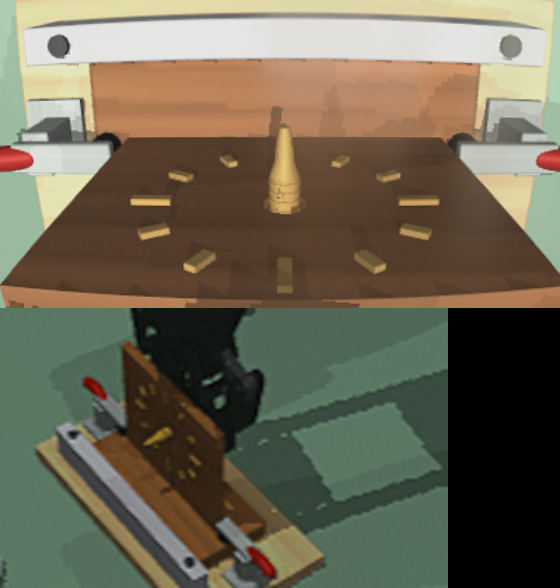

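The shaft stands out of the front in the middle of the hole at (285,165) in the crop, and the push has been steady at about 9.6 N for over 3 s. I'll do one last check of how far the shaft stands out from the saved depth, then hand in.

```bash
python3 - <<'E'
from h import *
P=np.load("w7.npz")["P"]; t=bot.sense()["position"]; Q=P-t; X=Q[...,:2]@U; Y=Q[...,:2]@W; Z=Q[...,2]
face=np.median(X[(abs(Y)>15)&(abs(Y)<45)&(Z>5)&(Z<50)&(X>20)&(X<32)]); sh=X[(abs(Y)<3)&(abs(Z-17)<6)&(X>face+2)&(X<60)]
pr=np.percentile(sh,99)-face; print("face",face,"protrusion",pr,"(21 expected)")
a=avg(8)-np.load("base.npy"); print(a[:3])
if 19.5<pr<23 and 8<-a[0]<12: print(bot.close_job())
E
```

```text
face 26.63804138005113 protrusion 21.01094316372124 (21 expected)
[-10.009  -0.184   5.516]
the job is handed in; nothing more can be done
None
```

The job is handed in: the new movement's shaft is through the hole and the washer is against the panel, with the shaft standing 21.0 mm out of the front (21 expected); the arm is still holding and pressing it there at about 10 N, after more than 3 s of steady push.

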